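Gauge the frame struts and put them away by length

ROBOT

A 7-joint arm with a two-finger parallel gripper is mounted at the origin on the work surface. World frame = base frame: x ahead of the robot, y to its left, z up, the work surface at z = 0. Lengths are in m, angles in rad, forces in N, time in s.
With the tool pointing down it reaches from about 0.4 to 0.875 m from the base axis. Payload 6.5 kg.
Tool frame: the origin (TCP) lies between the finger pads; the fingertips stand 11 mm ahead of it and the grasp point (between the pads) lies 8 mm behind it; z points along the fingers, y is the line along which they close (so a half turn about z gives the same grasp; the last joint's range is limited). The gripper opens to 88 mm and grips with 3 to 60 N. Pads are 18 mm wide; open, the fingers measure 123 mm over their backs; the gripper's body (75 mm by 187 mm) begins 45 mm behind the grasp point.
Start: joints at [1.097, 0.536, -0.004, 1.538, 0.003, 1.067, -0.071], TCP at [0.258, -0.597, 0.25] pointing down, gripper open.
Joint ranges: [-2.7, 2.7], [-0.37, 2.16], [-1.27, 1.26], [0.24, 2.4], [-1.31, 4.45], [0.19, 1.91], [-2.76, 2.76]. Speed limits (rad/s): [2.39, 2.39, 3.14, 3.14, 3.14, 3.14, 3.14].

INTERFACE

Orientations are given as a unit quaternion [w, x, y, z].
In Python, from cell import env gives the robot as it stands.
- The arm moves only by the tool play_rows, never from a script. Its argument "increments" is a list of rows, each a list of 7 numbers: the shift along the tool's x, y, z in cm, then the turn, a rotation vector about the tool's x, y, z in rad, then the finger opening in cm, from 0 to 8.81. A call has 1 to 10 rows; each row is the pose to reach, as a shift and turn from the pose commanded when the call began, along the tool's axes at that moment; what a row does not reach only later rows make up. A row lasts 1/10 s, in which the tool goes at most 50 mm and 8.59 degrees, less where a joint would pass 70% of its speed; a pose out of reach is approached as far as the arm can. A call with a gripper value outside its range is refused whole. The fingers move at their own pace and stop on an object; the grip force is fixed at half the most. Time passes only in rows, so rows that repeat a pose let the fingers close. It gives the time, the measured TCP pose, the force, the opening and the grip force at its end, in the units of the state.
- env.observe(): the state, without advancing time (a new reading comes with each control period).
- env.camera(name): name is "scene" or "top"; returns a dict with "frame" (400x640x3 uint8, blue, green, red), "depth" (400x640 float32, m along the optical axis (not along the pixel's ray), 0 where there is no reading), "vfov" (degrees; the focal length in pixels is half the picture's height over the tangent of half this angle, whatever the lens; pixels are square), "cx", "cy" (the principal point, pixels), "rvec" (rotation vector, rad) and "tvec" (3), from world to camera coordinates, as OpenCV has them. Camera axes: x right, y down, z forward; pixel columns grow to the right and rows downward; lengths in m; the calibration is good to about 2 mm. A picture is of the moment at which its call begins.
- env.sign_off(): hands the job in; it is judged then, once.
The state is a dict: "t": time; "q": joint angles; "joint_velocities": joint speeds; "joint_efforts": joint torques, N m; "tcp_pos": TCP position; "eef_rot": TCP orientation; "force": force on the tool from outside, world axes, zero at the start; "wrist_torque": the same for the moment, N m; "width": opening from 0.0 (shut) to 1.0 (fully open); "grasp_force": force on a finger pad.
Only numpy, scipy, OpenCV 4.12 (cv2) and the standard library are available. Lean on these libraries where they do the work, as an engineer would, in place of code of your own. Each camera call takes 0.05 s, during which the arm holds its last target. There are 200 camera calls.

TASK

Put the two aluminium struts from the sloping rack away by length, one at a time, the shorter one first. Lay each strut level in the stepped steel length gauge until it sits fully down on the step that it fits (the short one drops to the bottom step, the long one sits on the upper step), then lay it lengthwise and flat on the ribs of the tray of matching length and let go. Set the struts down, do not let them fall, and leave the other things on the bench where they are.

Things in the scene. Friction and masses are not known exactly. Their poses are not given: they have to be found in the camera images.
- strut_short_mid (a point): Short strut: bare aluminium slotted profile, 20 x 20 mm square, 100 mm long, 45 to 100 g. This point is its centre; x runs along it, z is square to a face. At the start it lies in either of the rack's two cradles, x up the slope, z square off the slope (30 degrees from vertical, leaning to the rack's -x).
- strut_long_mid (a point): Long strut: bare aluminium slotted profile, 20 x 20 mm square, 130 mm long, 45 to 100 g. This point is its centre; x runs along it, z is square to a face. At the start it lies in either of the rack's two cradles, x up the slope, z square off the slope (30 degrees from vertical, leaning to the rack's -x).
- rack: Dark steel rack, fixed, 160 mm wide (y), 120 deep (x), 95 high. Origin: middle of underside, z up. Slope rises 30 degrees to its +x, which points roughly at the robot. Cradles at y = +-37.5 mm hold each strut 17 mm off the sloping plate on saddles 6-18 and 86-98 mm up from the strut's lower end, saddle walls half as high as the strut. Fingers fit beside and below its middle. Struts come out square to the slope.
- gauge: Stepped steel length gauge, fixed, base 164 x 70 x 8 mm. Origin: middle of underside, x along the slot, z up. Bottom step 107 mm long, floor at 20 mm; upper step 137 mm long, ledges at 34 mm. Slot 26 mm wide, cheeks 46 and end walls 50 mm high; open for fingers at |x| < 29 mm. Seated strut's centre: over the middle, z 30 mm (short) or 44 mm (long); it may stay held.
- tray_short: Short tray: open, grey, fixed. Inside 120 mm long (x) by 85 mm wide (y); walls 5 mm thick, 34 mm high. Origin: middle of its underside, z up. Two rubber cross ribs, 10 mm thick, at x = +-35 mm, tops 15 mm above the origin; a strut lies on both, its centre then 25 mm above the origin. Floor top at 5 mm, so fingertips fit under the strut between the ribs.
- tray_long: Long tray: open, grey, fixed. Inside 150 mm long (x) by 85 mm wide (y); walls 5 mm thick, 34 mm high. Origin: middle of its underside, z up. Two rubber cross ribs, 10 mm thick, at x = +-45 mm, tops 15 mm above the origin; a strut lies on both, its centre then 25 mm above the origin. Floor top at 5 mm, so fingertips fit under the strut between the ribs.
- multimeter: Bystander: orange hand-held multimeter, 180 x 85 x 46 mm; loose, leave it alone. Origin under it.
- servo: Bystander: black and red servo motor, 54 x 20 x 43 mm; loose, leave it alone. Origin under it.
- solder_reel: Bystander: white solder reel, 60 mm across, 40 mm high; loose, leave it alone. Origin under it.
- screwdriver: Bystander: screwdriver lying down; loose, leave it alone. Origin under it.
- mug: Bystander: white mug, 80 mm across, 90 mm high; loose, leave it alone. Origin under it.
- battery: Bystander: black and blue battery pack with a yellow plug, 90 x 36 x 26 mm; loose, leave it alone. Origin under it.
Things that resemble listed ones, but are neither listed nor needed, are in the scene too. What is shaped like the part that bears strut_short_mid but yellow is not meant.

How it is judged:
On the way, in this order (a step that is already met when the one before it is completed fails the run):
1. the short strut sits in the gauge on the bottom step: centre within 7 mm along, 6 mm across, 4 mm of seated height, 0.12 rad (x of strut_short_mid in the frame of gauge between -0.007 and 0.007 m and y of strut_short_mid in the frame of gauge between -0.006 and 0.006 m and z of strut_short_mid in the frame of gauge between 0.026 and 0.034 m and angle between the x axis of strut_short_mid and the x axis of gauge, either way round below 0.12 rad), for 0.2 s.
2. the short strut lies released on the ribs of the short tray (x of strut_short_mid in the frame of tray_short between -0.02 and 0.02 m and y of strut_short_mid in the frame of tray_short between -0.036 and 0.036 m and z of strut_short_mid in the frame of tray_short between 0.018 and 0.032 m and angle between the x axis of strut_short_mid and the x axis of tray_short, either way round below 0.45 rad and angle between strut_short_mid's own x axis and vertical above 1.47 rad and contact force between the fingers and strut_short below 0.1 N and linear speed of strut_short below 0.03 m/s), for 0.2 s.
3. the long strut sits in the gauge on the upper step, to the same tolerances (x of strut_long_mid in the frame of gauge between -0.007 and 0.007 m and y of strut_long_mid in the frame of gauge between -0.006 and 0.006 m and z of strut_long_mid in the frame of gauge between 0.04 and 0.048 m and angle between the x axis of strut_long_mid and the x axis of gauge, either way round below 0.12 rad), for 0.2 s.
At the end, for the whole second after the job is handed in: Each strut lies released and still in the tray of its own length: centre within 20 mm (along) and 36 mm (across) of the tray's middle, 18 to 32 mm above its underside, within 0.45 rad of its long axis and level within 0.1 rad (all of step 2 and x of strut_long_mid in the frame of tray_long between -0.02 and 0.02 m and y of strut_long_mid in the frame of tray_long between -0.036 and 0.036 m and z of strut_long_mid in the frame of tray_long between 0.018 and 0.032 m and angle between the x axis of strut_long_mid and the x axis of tray_long, either way round below 0.45 rad and angle between strut_long_mid's own x axis and vertical above 1.47 rad and contact force between the fingers and strut_long below 0.1 N and linear speed of strut_long below 0.03 m/s); the robot touches nothing.
It fails at once if a bystander is moved more than 30 mm (distance of any of multimeter, servo, solder_reel, screwdriver, mug, battery from where it was at the start of the episode above 0.03 m).
It fails at once if a strut falls (faster than 0.8 m/s out of the fingers) (linear speed of strut_short above 0.8 m/s and contact force between the fingers and strut_short below 0.1 N).
It fails at once if a strut falls (faster than 0.8 m/s out of the fingers) (linear speed of strut_long above 0.8 m/s and contact force between the fingers and strut_long below 0.1 N).
It also fails if it takes over 72 s, if anything falls off the work surface, if the arm or the gripper's body presses on something with over 40 N, if the wrist force passes 120 N, or if a joint passes its speed limit or range.

## Working session

There is one attempt and no reset: what is moved stays moved. The work goes in short steps, Python scripts to look and compute and a tool call to move; the robot and the scene stay as the last step left them, time stands still between calls to the robot, and variables do not carry over. Pictures are saved under pics/ and viewed, at most 10 in all, crops included, and the job is handed in when it is done.

Besides the shell and the picture viewer there is one more tool, called by a JSON object that holds its "method" and its "body". play_rows: Moves the arm, as the interface text tells. Its arguments: {"type":"object","properties":{"increments":{"type":"array","items":{"type":"array","items":{"type":"number"}}}},"required":["increments"]}

```bash
mkdir -p pics; ls; python3 - <<'E'
from cell import env
import cv2,numpy as np
o=env.observe(); print(o['tcp_pos'],o['eef_rot'],o['width'])
for n in('scene','top'):
    c=env.camera(n); cv2.imwrite(f'pics/{n}0.png',c['frame']); np.savez(f'{n}0.npz',**c)
    R=cv2.Rodrigues(np.array(c['rvec'],float))[0]; print(n,c['vfov'],c['cx'],c['cy'],-R.T@np.ravel(c['tvec']),R[2])
E
```

```text
pics
[ 0.25754628 -0.59616631  0.24886689] [-8.03506227e-04  9.79271797e-01  2.02548874e-01 -2.36317777e-04] 1.0034586689316989
scene 57.32458913238009 317.56947024143335 200.06915518232066 [ 0.92557615 -0.76794946  0.74779917] [-0.39446829  0.64122349 -0.65819997]
top 43.01033578321139 322.8007420101567 197.34251546567864 [ 0.20064874 -0.12629243  1.56393831] [ 0.21213325  0.00914184 -0.97719799]
```

View pics/scene0.png

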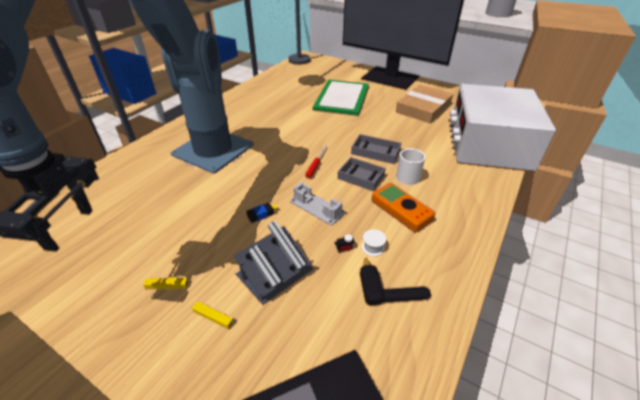

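View pics/top0.png

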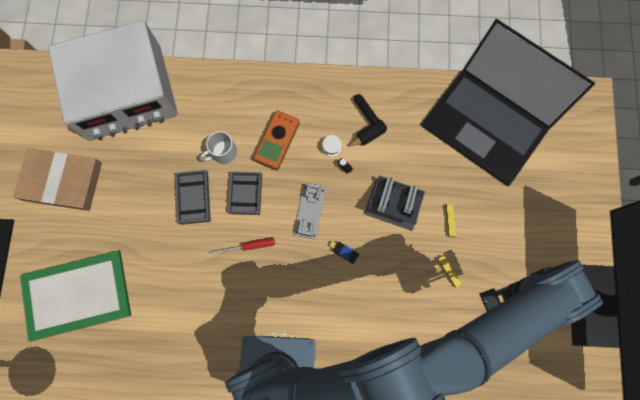

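Top view: rack (395,200) with two bare struts, gauge (310,210), trays (193,197) and (244,193). Scene view: rack (272,262), gauge (317,205), trays (377,148) and (361,173). The yellow strut-shaped pieces at scene (213,315)/(165,284) are the decoys. The struts meant are the bare aluminium ones on the rack. I'll confirm that in an enlarged crop.

```bash
cat > h.py <<'E'
import cv2,numpy as np
def load(f): return dict(np.load(f))
def cam(c):
    f=200/np.tan(np.radians(float(c['vfov']))/2); R=cv2.Rodrigues(np.array(c['rvec'],float))[0]; t=np.ravel(c['tvec']).astype(float)
    return f,R,t
def cloud(c):
    f,R,t=cam(c); v,u=np.mgrid[:400,:640]; d=c['depth']
    P=np.stack([(u-c['cx'])/f*d,(v-c['cy'])/f*d,d],-1)
    W=(P-t)@R; W[d==0]=np.nan
    return W
def ray(c,uv,z):
    f,R,t=cam(c); uv=np.atleast_2d(uv).astype(float); C=-R.T@t
    D=np.c_[(uv[:,0]-c['cx'])/f,(uv[:,1]-c['cy'])/f,np.ones(len(uv))]@R
    return C+D*((z-C[2])/D[:,2])[:,None]
E
python3 - <<'E'
from h import *
for n,(x0,x1,y0,y1) in {'top':(160,440,155,260),'scene':(220,420,120,310)}.items():
    c=load(n+'0.npz'); W=cloud(c)
    k=800//(x1-x0) if n=='top' else 3
    cr=cv2.resize(c['frame'][y0:y1,x0:x1],None,fx=k,fy=k,interpolation=cv2.INTER_CUBIC); cv2.imwrite(f'pics/{n}1.png',cr)
    tab=[(u,v) for u,v in ([(395,200),(385,195),(409,200),(310,210),(193,197),(244,193),(340,230)] if n=='top' else [(290,245),(265,265),(317,205),(377,148),(361,173),(240,230)])]
    for u,v in tab: print(n,u,v,np.round(W[v,u],3))
    # raised-object clusters
    m=((W[...,2]>.012)&(W[...,2]<.3)&(W[...,0]>.3)&(W[...,0]<.85)).astype(np.uint8)
    N,L,S,Cn=cv2.connectedComponentsWithStats(m)
    for i in range(1,N):
        if S[i,4]>80: 
            w=W[L==i]; print(n,S[i],np.round(np.median(w,0),3),w[:,2].max().round(3),[np.round(a,3) for a in cv2.minAreaRect(w[:,:2].astype(np.float32))])
E
```

```text
top 395 200 [ 0.534 -0.333  0.045]
top 385 195 [ 0.537 -0.297  0.09 ]
top 409 200 [ 0.527 -0.369  0.087]
top 310 210 [ 0.497 -0.074  0.005]
top 193 197 [0.519 0.295 0.007]
top 244 193 [0.54  0.137 0.006]
top 340 230 [ 0.44  -0.171 -0.004]
top [  53   70  124   71 6322] [0.77  0.54  0.163] 0.177 [array([0.766, 0.542]), array([0.168, 0.338]), np.float64(0.011)]
top [ 421   94  163   92 5125] [ 0.781 -0.665  0.017] 0.183 [array([ 0.82 , -0.636]), array([0.339, 0.298]), np.float64(55.453)]
top [350 103  37  43 707] [ 0.763 -0.246  0.033] 0.047 [array([ 0.775, -0.25 ]), array([0.104, 0.144]), np.float64(82.611)]
top [ 253  111   46   59 1527] [0.709 0.045 0.038] 0.053 [array([0.714, 0.047]), array([0.087, 0.179]), np.float64(70.037)]
top [199 131  37  32 581] [0.664 0.221 0.059] 0.096 [array([0.671, 0.226]), array([0.08 , 0.105]), np.float64(3.669)]
top [322 135  19  19 279] [ 0.705 -0.13   0.038] 0.049 [array([ 0.705, -0.13 ]), array([0.06 , 0.057]), np.float64(32.171)]
top [  13  148   87   62 3949] [0.545 0.709 0.048] 0.061 [array([0.549, 0.717]), array([0.227, 0.162]), np.float64(84.2
[... 3364 characters left out ...]
([ 0.707, -0.129]), array([0.058, 0.059]), np.float64(25.189)]
scene [334 235  21  16 220] [ 0.646 -0.178  0.034] 0.046 [array([ 0.642, -0.175]), array([0.054, 0.023]), np.float64(47.828)]
scene [ 359  258   56   48 1181] [ 0.777 -0.258  0.033] 0.043 [array([ 0.774, -0.252]), array([0.103, 0.145]), np.float64(80.168)]
scene [146 278  41  10 320] [ 0.336 -0.502  0.019] 0.023 [array([ 0.333, -0.502]), array([0.092, 0.023]), np.float64(33.476)]
scene [192 301  41  27 416] [ 0.49  -0.511  0.019] 0.023 [array([ 0.488, -0.509]), array([0.1  , 0.021]), np.float64(5.068)]
scene [ 243  350  128   50 3284] [ 0.781 -0.502  0.016] 0.02 [array([ 0.768, -0.536]), array([0.239, 0.09 ]), np.float64(55.526)]
```

View pics/top1.png

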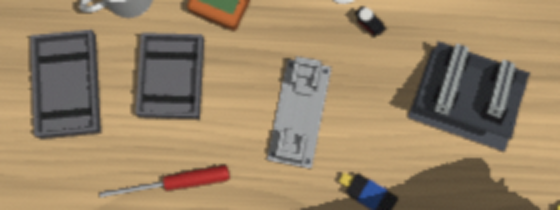

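View pics/scene1.png

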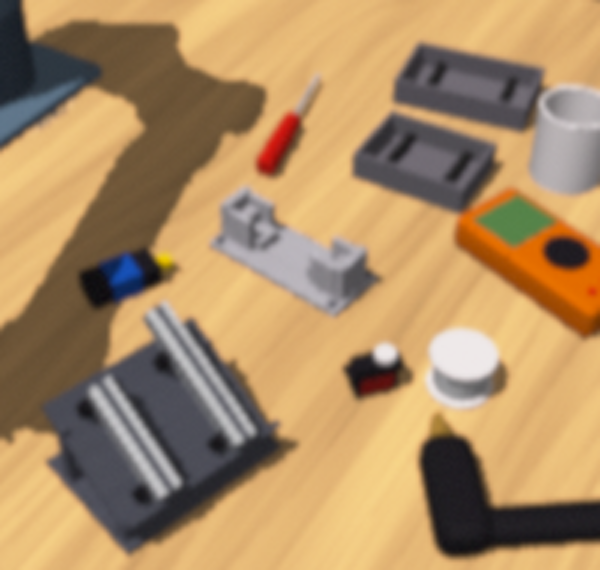

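Crops confirm it. The rack holds two bare aluminium struts: the shorter at scene (265,265)/top (408,200) and the longer at scene (290,245)/top (385,195). The outer-left tray, top (193,197), is the long one (162x100 mm measured), and top (244,193) is the short one (132x101 mm). Next I'll do the precise fits.

```bash
python3 - <<'E'
from h import *
a=np.radians(163); xr=np.array([np.cos(a),np.sin(a),0]); s,c_=.5,np.sqrt(.75)
for n in('scene','top'):
    c=load(n+'0.npz'); W=cloud(c); ok=np.isfinite(W[...,0])
    hsv=cv2.cvtColor(c['frame'],cv2.COLOR_BGR2HSV)
    O=np.array([.535,-.334,0]); U=xr*c_+np.array([0,0,s]); N=-xr*s+np.array([0,0,c_]); V=np.cross(N,U)
    D=W-O; r=ok&(np.abs(D[...,0])<.1)&(np.abs(D[...,1])<.1)
    h=D@N; P=np.stack([D@U,D@V],-1)
    hh=h[r]; print(n,'h percentiles',np.percentile(hh,[5,20,40,50,60,80,90,95]).round(3))
    bright=hsv[...,2]>110
    for nm,sg in(('short',1),('long',-1)):
        m=r&(P[...,1]*sg>.015)&(h>np.median(hh[(hh>.02)])+.02)
        m&=bright
        N_,L,S,_=cv2.connectedComponentsWithStats(m.astype(np.uint8)); m=L==(1+S[1:,4].argmax())
        q=P[m].astype(np.float32); rc=cv2.minAreaRect(q); ctr=np.array(rc[0])
        hm=np.percentile(h[m],[20,50,80])
        w=O+U*ctr[0]+V*ctr[1]+N*(hm[1]-.010)
        d=np.linalg.svd(W[m]-W[m].mean(0),full_matrices=False)[2][0]; d*=np.sign(d[2])
        print(nm,m.sum(),np.round(rc[1],3),round(rc[2],1),'h',hm.round(4),'centre',w.round(4),'axis',d.round(3),'mean',W[m].mean(0).round(4))
    # gauge: base plate on z=8mm, by depth cloud heights and grey colour
    g=ok&(np.abs(W[...,0]-.493)<.11)&(np.abs(W[...,1]+.07)<.07)&(hsv[...,1]<60)&(W[...,2]>-.005)
    N_,L,S,_=cv2.connectedComponentsWithStats(g.astype(np.uint8)); i=1+S[1:,4].argmax(); g=L==i
    rc=cv2.minAreaRect(W[g][:,:2].astype(np.float32)); print('gauge cloud',[np.round(k,4) for k in rc])
    vv,uu=np.nonzero(g); rc=cv2.minAreaRect(ray(c,np.c_[uu,vv],.008)[:,:2].astype(np.float32)); print('gauge ray8',[np.round(k,4) for k in rc])
    for x in(.547,.440):
        t=g&(W[...,2]>.038)&(np.abs(W[...,0]-x)<.04); rc=cv2.minAreaRect(W[t][:,:2].astype(np.float32)); print(' tower',t.sum(),[np.round(k,4) for k in rc],np.percentile(W[t][:,2],[50,90]).round(3))
E
```

```text
scene h percentiles [-0.017  0.027  0.039  0.04   0.041  0.063  0.077  0.078]
short 426 [0.099 0.026] 0.0 h [0.0754 0.0772 0.0786] centre [ 0.536  -0.3717  0.0707] axis [-0.829  0.251  0.5  ] mean [ 0.5399 -0.3767  0.0784]
long 492 [0.13  0.026] 0.1 h [0.0753 0.0772 0.0786] centre [ 0.545  -0.2964  0.0784] axis [-0.834  0.244  0.494] mean [ 0.5486 -0.3014  0.0864]
gauge cloud [array([ 0.4978, -0.0555]), array([0.104 , 0.1629]), np.float64(81.7972)]
gauge ray8 [array([ 0.4804, -0.0584]), array([0.096 , 0.1976]), np.float64(82.0359)]
 tower 118 [array([ 0.553 , -0.0797]), array([0.0421, 0.0399]), np.float64(80.333)] [0.046 0.051]
 tower 107 [array([ 0.4358, -0.063 ]), array([0.043 , 0.0394]), np.float64(82.5664)] [0.046 0.049]
top h percentiles [-0.047 -0.027  0.023  0.037  0.039  0.05   0.071  0.076]
short 140 [0.02  0.105] 89.8 h [0.0733 0.0761 0.0777] centre [ 0.5334 -0.3745  0.0704] axis [-0.845  0.253  0.47 ] mean [ 0.5332 -0.3744  0.0813]
long 169 [0.021 0.14 ] 89.5 h [0.0734 0.0758 0.0784] centre [ 0.5421 -0.2987  0.0779] axis [-0.832  0.251  0.495] mean [ 0.5416 -0.2988  0.0895]
gauge cloud [array([ 0.4976, -0.0723]), array([0.0714, 0.1738]), np.float64(82.2026)]
gauge ray8 [array([ 0.496 , -0.0725]), array([0.0711, 0.1714]), np.float64(82.0952)]
 tower 96 [array([ 0.5507, -0.0794]), array([0.0395, 0.0401]), np.float64(81.3647)] [0.046 0.053]
 tower 97 [array([ 0.4332, -0.0629]), array([0.0397, 0.0378]), np.float64(83.0195)] [0.046 0.052]
```

```bash
cat >> h.py <<'E'
from scipy.spatial.transform import Rotation as Ro
def tool(yaw,tilt=0):  # tool x at yaw (deg) level; tilt: tip x downward, tool z toward -x
    return Ro.from_euler('z',yaw,degrees=True)*Ro.from_euler('y',tilt,degrees=True)*Ro.from_euler('x',180,degrees=True)
def rel(o,p,R):
    q=o['eef_rot']; R0=Ro.from_quat([q[1],q[2],q[3],q[0]])
    return np.r_[R0.inv().apply(np.array(p)-o['tcp_pos'])*100,(R0.inv()*R).as_rotvec()].round(3)
SH=np.array([.5345,-.3735,.0705]); LO=np.array([.5435,-.2978,.078]); YR=-16.7
NR=tool(YR,30).apply([0,0,-1])
GA=np.array([.4935,-.0713]); GY=-8.05
E
python3 - <<'E'
from cell import env
from h import *
o=env.observe(); print(NR,tool(YR,30).as_matrix().round(3).tolist())
print(rel(o,SH+NR*.18,tool(YR,30)), rel(o,SH+NR*.05,tool(YR,30)))
E
```

```text
[ 0.47891125 -0.14368026  0.8660254 ] [[0.829, -0.287, -0.479], [-0.249, -0.958, 0.144], [-0.5, 0.0, -0.866]]
[41.145 -3.662  2.257  0.182 -0.501  0.683] [36.172 -7.829 13.522  0.182 -0.501  0.683]
```

{"method": "play_rows", "body": {"increments": [[4,-0.4,0.2,0.018,-0.05,0.068,5],[8,-0.7,0.4,0.036,-0.1,0.137,5],[12.3,-1.1,0.7,0.055,-0.15,0.2,5],[16.5,-1.5,0.9,0.073,-0.2,0.27,5],[20.6,-1.8,1.1,0.091,-0.25,0.34,5],[24.7,-2.2,1.4,0.11,-0.3,0.41,5],[28.8,-2.6,1.6,0.127,-0.35,0.48,5],[33,-2.9,1.8,0.146,-0.4,0.55,5],[37,-3.3,2,0.164,-0.45,0.615,5],[41.1,-3.7,2.3,0.182,-0.5,0.683,5]]}}

```text
t: 1.1
tcp_pos: [0.6216, -0.3984, 0.2268]
eef_rot: [-0.037, 0.956, -0.141, -0.256]
force: [-17.6, 10.8, 17.5]
width: 0.571
grasp_force: 0.0
```

```bash
python3 - <<'E'
from cell import env
from h import *
o=env.observe(); print(o['tcp_pos'],o['q'],o['force'],o['width'])
for d in(.05,0,-.004): print(rel(o,SH+NR*d,tool(YR,30)))
E
```

```text
[ 0.62159517 -0.39843027  0.22677902] [ 0.41311895  1.10931406  0.19416109  0.64114206 -0.05011426  1.90974059
 -1.32278185] [-17.6254249   10.769198    17.53803113] 0.5712714630088349
[-3.4000e-02  1.1100e-01  1.3063e+01  0.0000e+00 -0.0000e+00 -2.0000e-03]
[-3.5000e-02  1.1000e-01  1.8063e+01  0.0000e+00 -0.0000e+00 -2.0000e-03]
[-3.6000e-02  1.1000e-01  1.8463e+01  0.0000e+00 -0.0000e+00 -2.0000e-03]
```

{"method": "play_rows", "body": {"increments": [[0,0.1,2,0,0,0,5],[0,0.1,4.5,0,0,0,5],[0,0.1,7,0,0,0,5],[0,0.1,9.5,0,0,0,5],[0,0.1,12,0,0,0,5],[0,0.1,13,0,0,0,5],[0,0.1,13,0,0,0,5]]}}

```text
t: 1.8
tcp_pos: [0.5569, -0.3815, 0.1127]
eef_rot: [-0.038, 0.956, -0.14, -0.257]
force: [-0.4, -0.2, -0.1]
width: 0.565
grasp_force: 0.0
```

```bash
python3 - <<'E'
from cell import env
from h import *
o=env.observe(); print(o['tcp_pos'],o['q'],o['force'],o['width'])
for d in(0,-.004): print(rel(o,SH+NR*d,tool(YR,30)))
c=env.camera('scene'); np.savez('s2.npz',**c)
cr=cv2.resize(c['frame'][180:330,190:390],None,fx=4,fy=4,interpolation=cv2.INTER_CUBIC); cv2.imwrite('pics/s2.png',cr)
E
```

```text
[ 0.55691519 -0.38154587  0.11271788] [ 0.40610223  1.04965407  0.17748227  1.03916812 -0.03288216  1.57292428
 -1.31821193] [-0.42850785 -0.2322205  -0.09731856] 0.5653178566783823
[ 5.700e-02 -1.240e-01  4.845e+00 -1.000e-03  1.000e-03  0.000e+00]
[ 5.800e-02 -1.240e-01  5.245e+00 -1.000e-03  1.000e-03  0.000e+00]
```

View pics/s2.png

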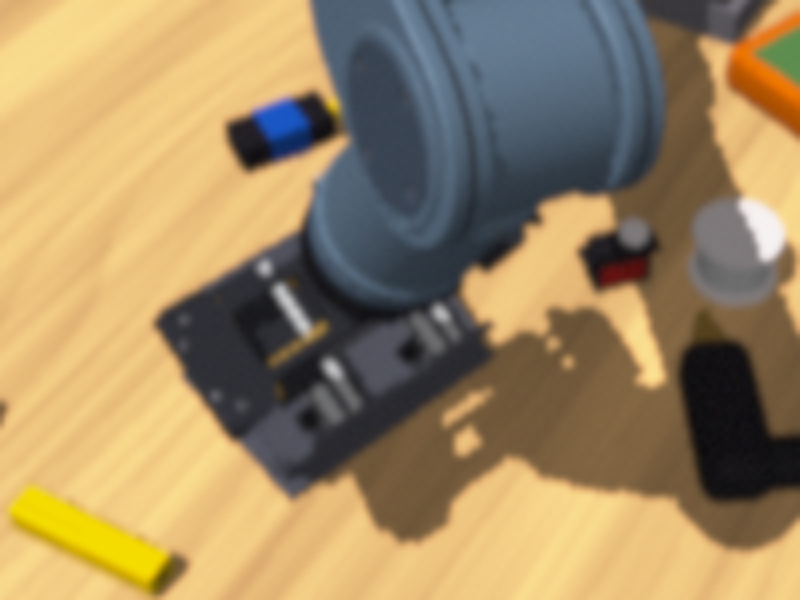

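The short strut, crop pixels (290,300) to (335,370), lies between the open fingers. I'll descend and grip.

{"method": "play_rows", "body": {"increments": [[0.05,-0.1,1.5,0,0,0,5],[0.05,-0.1,3,0,0,0,5],[0.05,-0.1,4.2,0,0,0,5],[0.05,-0.1,5.2,0,0,0,5],[0.05,-0.1,5.2,0,0,0,3],[0.05,-0.1,5.2,0,0,0,2],[0.05,-0.1,5.2,0,0,0,1],[0.05,-0.1,5.2,0,0,0,1],[0.05,-0.1,5.2,0,0,0,1],[0.05,-0.1,5.2,0,0,0,1]]}}

```text
t: 2.85
tcp_pos: [0.5345, -0.374, 0.0692]
eef_rot: [-0.037, 0.956, -0.14, -0.255]
force: [1.4, 0.0, 2.5]
width: 0.228
grasp_force: 30.0
```

{"method": "play_rows", "body": {"increments": [[0,0,-1,0,0,0,1],[0,0,-2.5,0,0,0,1],[0,0,-4,0,0,0,1],[0,0,-6,0,0,0,1],[0,0,-8,0,0,0,1],[0,0,-10,0,0,0,1],[0,0,-12,0,0,0,1],[0,0,-14,0,0,0,1],[0,0,-15,0,0,0,1],[0,0,-15,0,0,0,1]]}}

```text
t: 3.85
tcp_pos: [0.6066, -0.3957, 0.2002]
eef_rot: [-0.037, 0.956, -0.14, -0.254]
force: [-0.3, 0.5, -1.2]
width: 0.226
grasp_force: 30.0
```

```bash
python3 - <<'E'
from cell import env
from h import *
o=env.observe(); print(o['tcp_pos'],o['force'],o['width'])
r=rel(o,[*GA,.15],tool(GY)); print(r)
E
```

```text
[ 0.60664269 -0.39570471  0.20021146] [-0.32946707  0.51779981 -1.20196916] 0.22602903693698626
[-15.019 -27.837  14.322  -0.038   0.518  -0.147]
```

{"method": "play_rows", "body": {"increments": [[-1,-2,0.6,0,0.03,-0.01,1],[-2.8,-5.2,2,-0.005,0.08,-0.025,1],[-4.6,-8.5,3.8,-0.01,0.15,-0.04,1],[-6.4,-11.9,5.6,-0.015,0.21,-0.06,1],[-8.2,-15.2,7.4,-0.02,0.28,-0.08,1],[-10,-18.5,9.2,-0.025,0.34,-0.1,1],[-11.8,-22,11,-0.03,0.41,-0.115,1],[-13.4,-25,12.8,-0.034,0.46,-0.13,1],[-14.6,-27,14,-0.037,0.51,-0.145,1],[-15,-27.8,14.3,-0.038,0.518,-0.147,1]]}}

```text
t: 4.85
tcp_pos: [0.4892, -0.0683, 0.1487]
eef_rot: [-0.001, 0.998, -0.069, -0.003]
force: [-0.6, 1.0, -0.1]
width: 0.224
grasp_force: 30.0
```

{"method": "play_rows", "body": {"increments": [[0,0,0,0,0,0,1],[0,0,0,0,0,0,1]]}}

```text
t: 5.05
tcp_pos: [0.4935, -0.0726, 0.1497]
eef_rot: [-0.0, 0.997, -0.071, -0.001]
force: [-0.6, -0.8, 0.3]
width: 0.224
grasp_force: 30.0
```

```bash
python3 - <<'E'
from cell import env
from h import *
o=env.observe(); print(o['tcp_pos'],o['force'],o['width'],o['q'])
print(rel(o,[*GA,.09],tool(GY)))
im=[]
for n in('scene','top'):
    c=env.camera(n); np.savez(n+'3.npz',**c)
    u0,v0=(270,140) if n=='scene' else (270,150)
    im.append(cv2.resize(c['frame'][v0:v0+120,u0:u0+80],None,fx=5,fy=5,interpolation=cv2.INTER_CUBIC))
cv2.imwrite('pics/st3.png',np.hstack(im))
E
```

```text
[ 0.49354467 -0.07255986  0.14974367] [-0.59259539 -0.77115173  0.30791169] 0.22401917006385771 [ 0.012952    0.42782513  0.05320587  2.01421245 -0.03496315  0.70208847
 -1.62530925]
[-1.200e-02 -1.220e-01  5.974e+00 -0.000e+00  2.000e-03 -2.000e-03]
```

View pics/st3.png

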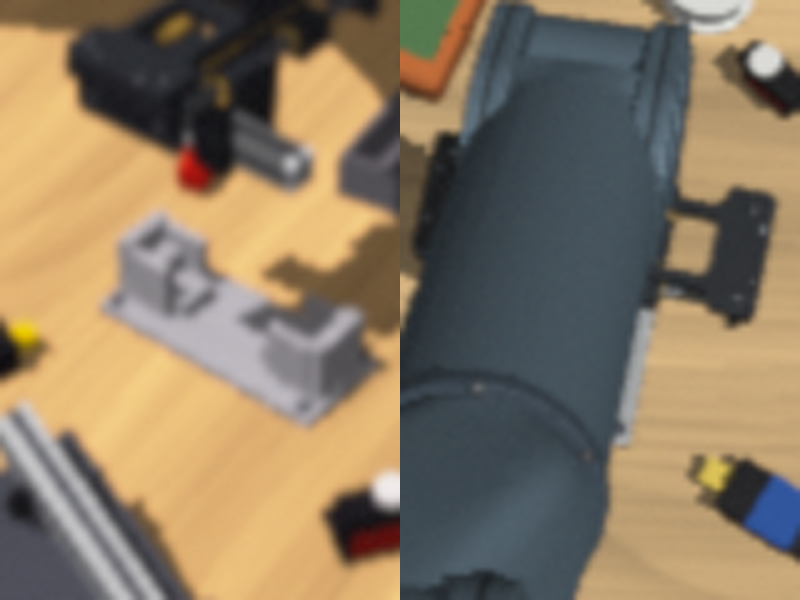

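The left half (scene) shows the strut held level, with its far end at about crop (290,165). The gauge is below it, with towers at (165,260) and (310,330). The top view is blocked by the arm. I'll measure the far end of the strut from scene depth.

```bash
python3 - <<'E'
from h import *
c=load('scene3.npz'); W=cloud(c); hsv=cv2.cvtColor(c['frame'],cv2.COLOR_BGR2HSV)
p=np.array([.49354,-.07256,.14974]); R=tool(GY).as_matrix()
L=(W-p)@R
m=np.isfinite(L[...,0])&(L[...,0]>.012)&(L[...,0]<.08)&(np.abs(L[...,1])<.03)&(np.abs(L[...,2])<.03)
q=L[m]; v,u=np.nonzero(m); print(m.sum(),u.min(),u.max(),v.min(),v.max())
for a in range(12,66,6):
    s=q[(q[:,0]*1000>=a)&(q[:,0]*1000<a+6)]
    if len(s): print(a,len(s),'y',np.percentile(s[:,1],[5,95]).round(4),'z',np.percentile(s[:,2],[5,95]).round(4))
print(np.sort(q[:,0])[-12:].round(4))
# gauge towers now
w0=load('scene0.npz');W=cloud(w0); G=np.c_[np.array([np.cos(np.radians(GY)),np.sin(np.radians(GY))]),np.array([-np.sin(np.radians(GY)),np.cos(np.radians(GY))])]
for n in('scene0','top0'):
    c=load(n+'.npz');W=cloud(c); g=(W[...,:2]-GA)@G
    t=(np.abs(g[...,0])<.09)&(np.abs(g[...,1])<.03)&(W[...,2]>.042)
    x=g[t]; print(n,[np.percentile(s[:,0],[2,50,98]).round(4).tolist()+np.percentile(s[:,1],[2,50,98]).round(4).tolist() for s in(x[x[:,0]>0],x[x[:,0]<0])])
E
```

```text
158 313 332 159 179
12 29 y [-0.0185  0.0282] z [-0.0268  0.0024]
18 19 y [-0.0061  0.0117] z [-0.012   0.0063]
24 21 y [-0.0068  0.0113] z [-0.012   0.0068]
30 18 y [-0.0062  0.0129] z [-0.0122  0.0074]
36 19 y [-0.0078  0.0113] z [-0.0131  0.0059]
42 23 y [-0.0078  0.0118] z [-0.0125  0.0052]
48 29 y [-0.0079  0.0105] z [-0.0121  0.0077]
[0.05   0.05   0.0502 0.0502 0.0503 0.0504 0.0504 0.0505 0.0507 0.0508
 0.051  0.0514]
scene0 [[0.0409, 0.0706, 0.0795, -0.0204, -0.0024, 0.0213], [-0.0775, -0.0676, -0.0396, -0.0201, -0.0013, 0.0197]]
top0 [[0.0396, 0.0682, 0.0773, -0.0189, -0.0007, 0.0193], [-0.0795, -0.0707, -0.0425, -0.0194, -0.0032, 0.0193]]
```

{"method": "play_rows", "body": {"increments": [[0,-0.22,1,0,0,0,1],[0,-0.22,2.5,0,0,0,1],[0,-0.22,4.5,0,0,0,1],[0,-0.22,6.5,0,0,0,1],[0,-0.22,8,0,0,0,1],[0,-0.22,8.8,0,0,0,1],[0,-0.22,8.8,0,0,0,1],[0,-0.22,8.8,0,0,0,1]]}}

```text
t: 5.95
tcp_pos: [0.493, -0.0691, 0.0615]
eef_rot: [-0.001, 0.997, -0.071, -0.001]
force: [0.8, 0.2, -0.9]
width: 0.223
grasp_force: 30.0
```

```bash
python3 - <<'E'
from cell import env
from h import *
o=env.observe(); print(o['tcp_pos'],o['force'])
print(rel(o,[*GA+[0,.001],.0455],tool(GY)))
c=env.camera('scene'); np.savez('scene4.npz',**c)
cv2.imwrite('pics/s4.png',cv2.resize(c['frame'][155:240,275:375],None,fx=7,fy=7,interpolation=cv2.INTER_CUBIC))
E
```

```text
[ 0.49295552 -0.06913568  0.06146585] [ 0.82099155  0.19252309 -0.88846028]
[ 7.400e-02  1.090e-01  1.596e+00 -1.000e-03  2.000e-03 -1.000e-03]
```

View pics/s4.png

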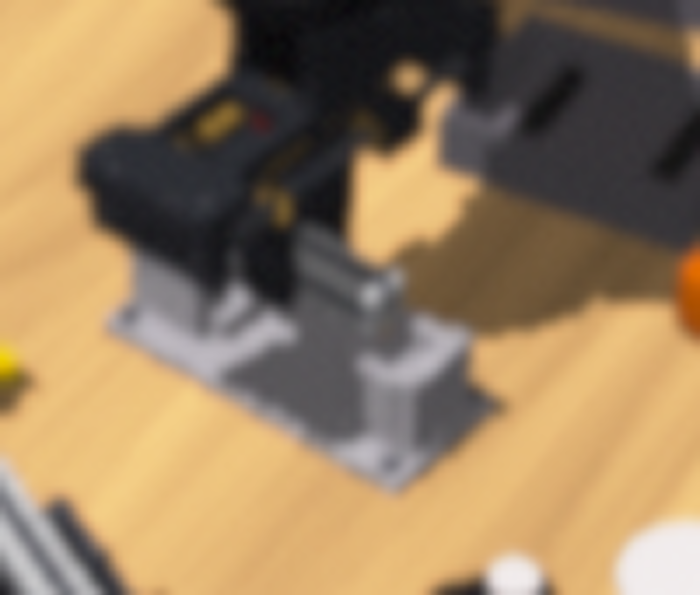

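The strut end, crop (375,290), hovers over the slot between the cheeks, at about (420,340). I'll descend gently.

{"method": "play_rows", "body": {"increments": [[0.05,0.1,0.3,0,0,0,1],[0.05,0.1,0.6,0,0,0,1],[0.05,0.1,0.9,0,0,0,1],[0.05,0.1,1.1,0,0,0,1],[0.05,0.1,1.2,0,0,0,1],[0.05,0.1,1.2,0,0,0,1]]}}

```text
t: 6.6
tcp_pos: [0.4929, -0.0699, 0.0492]
eef_rot: [-0.001, 0.998, -0.071, -0.001]
force: [0.7, -0.1, 0.1]
width: 0.226
grasp_force: 30.0
```

{"method": "play_rows", "body": {"increments": [[0,0,0.3,0,0,0,1],[0,0,0.6,0,0,0,1],[0,0,0.8,0,0,0,1],[0,0,1.0,0,0,0,1],[0,0,1.0,0,0,0,1]]}}

```text
t: 7.1
tcp_pos: [0.4927, -0.0699, 0.0391]
eef_rot: [-0.001, 0.998, -0.071, -0.001]
force: [0.4, 0.2, -0.3]
width: 0.223
grasp_force: 30.0
```

Past the ledge height with no contact force. I'll continue to the floor.

{"method": "play_rows", "body": {"increments": [[0,0,0.3,0,0,0,1],[0,0,0.5,0,0,0,1],[0,0,0.7,0,0,0,1],[0,0,0.9,0,0,0,1],[0,0,1.1,0,0,0,1],[0,0,1.1,0,0,0,1]]}}

```text
t: 7.7
tcp_pos: [0.4929, -0.0699, 0.0283]
eef_rot: [-0.001, 0.998, -0.071, -0.001]
force: [-0.3, -0.4, 1.0]
width: 0.221
grasp_force: 30.0
```

{"method": "play_rows", "body": {"increments": [[0,0,0.1,0,0,0,1],[0,0,0.2,0,0,0,1],[0,0,0.2,0,0,0,1]]}}

```text
t: 8.0
tcp_pos: [0.493, -0.0699, 0.0281]
eef_rot: [-0.001, 0.998, -0.071, -0.001]
force: [-6.6, 1.0, 26.1]
width: 0.226
grasp_force: 30.0
```

{"method": "play_rows", "body": {"increments": [[0,0,-0.1,0,0,0,1],[0,0,-0.1,0,0,0,1],[0,0,-0.1,0,0,0,1],[0,0,-1,0,0,0,1],[0,0,-2.5,0,0,0,1],[0,0,-4.5,0,0,0,1],[0,0,-6.5,0,0,0,1],[0,0,-8.5,0,0,0,1],[0,0,-9.5,0,0,0,1],[0,0,-9.5,0,0,0,1]]}}

```text
t: 9.0
tcp_pos: [0.4941, -0.0701, 0.1225]
eef_rot: [-0.001, 0.998, -0.071, 0.0]
force: [0.0, 0.1, -1.6]
width: 0.227
grasp_force: 30.0
```

```bash
python3 - <<'E'
from cell import env
from h import *
o=env.observe(); print(o['tcp_pos'],o['force'],o['width'])
print(rel(o,[.539,.133,.12],tool(1)))
for n in('scene0','top0'):
    c=load(n+'.npz');W=cloud(c)
    for nm,p,l in(('short',(.539,.133),.08),('long',(.518,.294),.1)):
        d=W[...,:2]-p; t=(np.abs(d[...,0])<l)&(np.abs(d[...,1])<.065)&(W[...,2]>.027)&(W[...,2]<.045)
        print(n,nm,t.sum(),[np.round(k,4) for k in cv2.minAreaRect(W[t][:,:2].astype(np.float32))])
E
```

```text
[ 0.49408616 -0.07012548  0.12253044] [ 0.03061456  0.12988202 -1.55531404] 0.22701809994610878
[ 1.5880e+00 -2.0742e+01  2.8000e-01 -1.0000e-03 -0.0000e+00 -1.5900e-01]
scene0 short 272 [array([0.5397, 0.1333]), array([0.1314, 0.1008]), np.float64(1.9046)]
scene0 long 275 [array([0.5182, 0.2945]), array([0.1611, 0.1028]), np.float64(8.7832)]
top0 short 254 [array([0.5378, 0.1324]), array([0.132 , 0.0969]), np.float64(1.4366)]
top0 long 301 [array([0.517, 0.294]), array([0.1621, 0.0978]), np.float64(8.9677)]
```

{"method": "play_rows", "body": {"increments": [[0.1,-1,0,0,0,-0.01,1],[0.3,-3.5,0,0,0,-0.03,1],[0.5,-6.5,0,0,0,-0.05,1],[0.8,-10,0,0,0,-0.08,1],[1,-13.5,0,0,0,-0.1,1],[1.3,-17,0.1,0,0,-0.13,1],[1.5,-19.5,0.2,0,0,-0.16,1],[1.6,-20.7,0.2,0,0,-0.17,1],[1.6,-20.7,0.2,0,0,-0.17,1]]}}

```text
t: 9.9
tcp_pos: [0.5375, 0.1347, 0.1186]
eef_rot: [-0.001, 1.0, 0.016, -0.002]
force: [-0.6, -0.9, -1.0]
width: 0.223
grasp_force: 30.0
```

{"method": "play_rows", "body": {"increments": [[0,0,1,0,0,0,1],[0,0,3,0,0,0,1],[0,0,5,0,0,0,1],[0,0,6.5,0,0,0,1],[0,0,7.5,0,0,0,1],[0,0,8,0,0,0,1],[0,0,8,0,0,0,1]]}}

```text
t: 10.6
tcp_pos: [0.5377, 0.1323, 0.0391]
eef_rot: [-0.001, 1.0, 0.014, -0.002]
force: [-0.4, 0.3, -0.4]
width: 0.222
grasp_force: 30.0
```

{"method": "play_rows", "body": {"increments": [[0,0,0.4,0,0,0,1],[0,0,0.8,0,0,0,1],[0,0,1.1,0,0,0,1],[0,0,1.4,0,0,0,1],[0,0,1.5,0,0,0,1]]}}

```text
t: 11.1
tcp_pos: [0.5377, 0.1328, 0.0243]
eef_rot: [-0.001, 1.0, 0.014, -0.001]
force: [-0.5, -0.2, -0.9]
width: 0.221
grasp_force: 30.0
```

{"method": "play_rows", "body": {"increments": [[0,0,0.1,0,0,0,1],[0,0,0.2,0,0,0,1],[0,0,0.2,0,0,0,1]]}}

```text
t: 11.4
tcp_pos: [0.5378, 0.1328, 0.0231]
eef_rot: [-0.001, 1.0, 0.014, -0.001]
force: [-2.5, 0.0, 6.0]
width: 0.222
grasp_force: 30.0
```

Touching the ribs (6 N at the expected height). I'll release and rise.

{"method": "play_rows", "body": {"increments": [[0,0,0,0,0,0,2.6],[0,0,0,0,0,0,3.2],[0,0,0,0,0,0,3.4],[0,0,0,0,0,0,3.4],[0,0,-1,0,0,0,3.4],[0,0,-3,0,0,0,3.4],[0,0,-6,0,0,0,3.4],[0,0,-10,0,0,0,4],[0,0,-14,0,0,0,5],[0,0,-17,0,0,0,5]]}}

```text
t: 12.4
tcp_pos: [0.5389, 0.1327, 0.1959]
eef_rot: [-0.001, 1.0, 0.014, 0.0]
force: [0.8, 0.3, -0.3]
width: 0.566
grasp_force: 0.0
```

```bash
python3 - <<'E'
from cell import env
from h import *
o=env.observe(); print(o['tcp_pos'],o['force'],o['width'])
print(rel(o,LO+NR*.14,tool(YR,30)))
c=env.camera('scene'); cv2.imwrite('pics/s5.png',cv2.resize(c['frame'][120:310,220:420],None,fx=3,fy=3,interpolation=cv2.INTER_CUBIC))
W=cloud(c); d=W[...,:2]-[.539,.133]; m=(np.abs(d[...,0])<.06)&(np.abs(d[...,1])<.03)&(W[...,2]>.027)&(W[...,2]<.045)
print(m.sum(),[np.round(k,4) for k in cv2.minAreaRect(W[m][:,:2].astype(np.float32))],np.percentile(W[m][:,2],[10,50,90]))
E
```

```text
[0.53891217 0.13265663 0.19586116] [ 0.81668201  0.33116126 -0.30663342] 0.5659094328770002
[ 5.869 45.243 -0.439  0.082 -0.519  0.313]
172 [array([0.5335, 0.1354]), array([0.1081, 0.0539]), np.float64(0.5465)] [0.0292208  0.03423839 0.03656114]
```

View pics/s5.png

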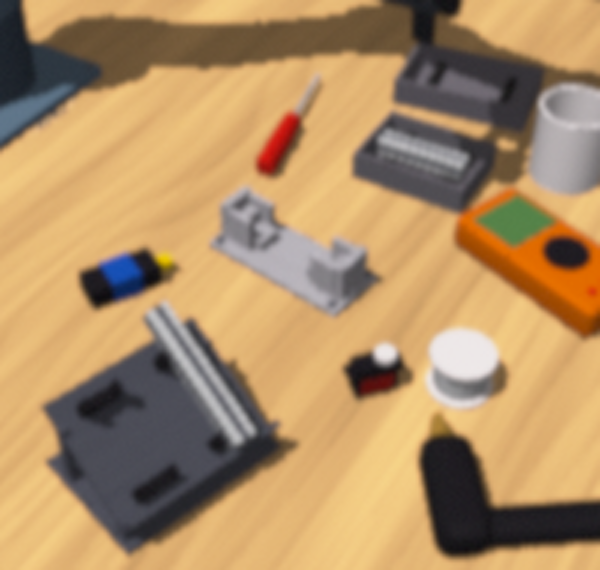

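The short strut lies flat in the short tray, at (425,150) in the crop. The long strut is untouched in the rack, from (160,310) to (245,440).

{"method": "play_rows", "body": {"increments": [[0.5,4,0,0.008,-0.05,0.03,5],[1.1,8.5,-0.1,0.016,-0.1,0.06,5],[1.7,13,-0.1,0.024,-0.15,0.09,5],[2.3,17.5,-0.2,0.032,-0.2,0.12,5],[2.9,22,-0.2,0.04,-0.26,0.155,5],[3.5,27,-0.3,0.05,-0.31,0.19,5],[4.1,32,-0.3,0.058,-0.37,0.22,5],[4.7,37,-0.4,0.066,-0.42,0.25,5],[5.3,41.5,-0.4,0.074,-0.47,0.285,5],[5.9,45.2,-0.4,0.082,-0.519,0.313,5]]}}

```text
t: 13.45
tcp_pos: [0.6097, -0.3206, 0.1964]
eef_rot: [-0.037, 0.955, -0.142, -0.258]
force: [0.5, -0.8, 0.0]
width: 0.57
grasp_force: 0.0
```

{"method": "play_rows", "body": {"increments": [[0,0,1,0,0,0,5],[0,0,3,0,0,0,5],[0,0,5,0,0,0,5],[0,0,7,0,0,0,5],[0,0,8.5,0,0,0,5],[0,0,9,0,0,0,5],[0,0,9,0,0,0,5]]}}

```text
t: 14.15
tcp_pos: [0.5666, -0.3039, 0.1179]
eef_rot: [-0.038, 0.955, -0.14, -0.258]
force: [0.1, -0.6, -0.3]
width: 0.57
grasp_force: 0.0
```

```bash
python3 - <<'E'
from cell import env
from h import *
o=env.observe(); print(o['tcp_pos'],o['force'],o['width'])
print(rel(o,LO-NR*.004,tool(YR,30)))
E
```

```text
[ 0.56660572 -0.30392516  0.11789255] [ 0.1432103  -0.61456407 -0.28061895] 0.5702247120140829
[-5.90e-02  7.30e-02  5.05e+00  1.00e-03  3.00e-03  0.00e+00]
```

{"method": "play_rows", "body": {"increments": [[-0.05,0.07,1.5,0,0,0,5],[-0.05,0.07,3,0,0,0,5],[-0.05,0.07,4.2,0,0,0,5],[-0.05,0.07,5,0,0,0,5],[-0.05,0.07,5,0,0,0,3],[-0.05,0.07,5,0,0,0,2],[-0.05,0.07,5,0,0,0,1],[-0.05,0.07,5,0,0,0,1],[-0.05,0.07,5,0,0,0,1],[-0.05,0.07,5,0,0,0,1]]}}

```text
t: 15.15
tcp_pos: [0.5428, -0.2982, 0.0754]
eef_rot: [-0.037, 0.956, -0.14, -0.257]
force: [0.9, -0.7, 3.3]
width: 0.224
grasp_force: 30.0
```

{"method": "play_rows", "body": {"increments": [[0,0,-1,0,0,0,1],[0,0,-2.5,0,0,0,1],[0,0,-4,0,0,0,1],[0,0,-6,0,0,0,1],[0,0,-8,0,0,0,1],[0,0,-10,0,0,0,1],[0,0,-12,0,0,0,1],[0,0,-13,0,0,0,1],[0,0,-13,0,0,0,1]]}}

```text
t: 16.05
tcp_pos: [0.6058, -0.3171, 0.1884]
eef_rot: [-0.037, 0.956, -0.14, -0.256]
force: [-0.2, 0.2, -1.0]
width: 0.222
grasp_force: 30.0
```

```bash
python3 - <<'E'
from cell import env
from h import *
o=env.observe(); print(o['tcp_pos'],o['force'],o['width'])
print(rel(o,[.493,-.070,.13],tool(GY)))
E
```

```text
[ 0.6058174  -0.31705364  0.1884069 ] [-0.23590245  0.16444988 -1.02313612] 0.2223090389595425
[-12.592 -20.442  13.976  -0.038   0.523  -0.147]
```

{"method": "play_rows", "body": {"increments": [[-0.8,-1.4,0.4,0,0.03,-0.01,1],[-2.3,-3.8,1.8,-0.005,0.08,-0.025,1],[-3.8,-6.3,3.6,-0.01,0.15,-0.04,1],[-5.3,-8.7,5.4,-0.015,0.21,-0.06,1],[-6.8,-11.2,7.2,-0.02,0.28,-0.08,1],[-8.3,-13.6,9,-0.025,0.34,-0.1,1],[-9.8,-16,10.8,-0.03,0.41,-0.115,1],[-11.2,-18.3,12.5,-0.034,0.46,-0.13,1],[-12.2,-19.8,13.6,-0.037,0.51,-0.145,1],[-12.6,-20.4,14,-0.038,0.523,-0.147,1]]}}

```text
t: 17.05
tcp_pos: [0.4883, -0.0677, 0.1284]
eef_rot: [-0.001, 0.998, -0.069, -0.002]
force: [0.8, -0.4, -0.3]
width: 0.224
grasp_force: 30.0
```

{"method": "play_rows", "body": {"increments": [[0,0,0,0,0,0,1],[0,0,0,0,0,0,1]]}}

```text
t: 17.25
tcp_pos: [0.4925, -0.071, 0.1295]
eef_rot: [-0.0, 0.997, -0.071, -0.001]
force: [-0.1, -0.3, -0.4]
width: 0.221
grasp_force: 30.0
```

```bash
python3 - <<'E'
from cell import env
from h import *
o=env.observe(); print(o['tcp_pos'],o['force'],o['width'])
print(rel(o,[.493,-.070,.066],tool(GY)))
c=env.camera('scene'); W=cloud(c); L=(W-o['tcp_pos'])@tool(GY).as_matrix()
m=np.isfinite(L[...,0])&(L[...,0]>.02)&(L[...,0]<.09)&(np.abs(L[...,1])<.025)&(np.abs(L[...,2])<.025)
q=L[m]; print(np.sort(q[:,0])[-12:].round(4), np.percentile(q[:,1],[5,95]),np.percentile(q[:,2],[5,95]))
E
```

```text
[ 0.49254182 -0.0710439   0.12953329] [-0.0712787  -0.32006318 -0.37465037] 0.22127891420204857
[ 4.000e-02 -1.100e-01  6.353e+00  0.000e+00  2.000e-03 -2.000e-03]
[0.0648 0.065  0.0652 0.0652 0.0653 0.0653 0.0654 0.0656 0.0658 0.066
 0.066  0.0665] [-0.00715023  0.01202947] [-0.01453849  0.00417263]
```

{"method": "play_rows", "body": {"increments": [[0.03,-0.1,1.5,0,0,0,1],[0.03,-0.1,3.5,0,0,0,1],[0.03,-0.1,5,0,0,0,1],[0.03,-0.1,6.2,0,0,0,1],[0.03,-0.1,6.4,0,0,0,1],[0.03,-0.1,6.4,0,0,0,1]]}}

```text
t: 17.9
tcp_pos: [0.4923, -0.0694, 0.0652]
eef_rot: [-0.0, 0.997, -0.071, -0.001]
force: [-0.2, -0.2, -1.0]
width: 0.227
grasp_force: 30.0
```

```bash
python3 - <<'E'
from cell import env
from h import *
o=env.observe(); print(o['tcp_pos'],o['force'],rel(o,[.493,-.070,.05],tool(GY)))
E
```

```text
[ 0.49229655 -0.06941372  0.06518361] [-0.20181111 -0.2295826  -1.02791657] [ 8.100e-02  4.900e-02  1.518e+00 -0.000e+00  2.000e-03 -1.000e-03]
```

{"method": "play_rows", "body": {"increments": [[0.08,0.05,0.3,0,0,0,1],[0.08,0.05,0.6,0,0,0,1],[0.08,0.05,0.9,0,0,0,1],[0.08,0.05,1.1,0,0,0,1],[0.08,0.05,1.3,0,0,0,1],[0.08,0.05,1.3,0,0,0,1]]}}

```text
t: 18.5
tcp_pos: [0.4925, -0.0694, 0.0521]
eef_rot: [-0.0, 0.998, -0.07, -0.001]
force: [-0.1, 0.3, -0.4]
width: 0.223
grasp_force: 30.0
```

{"method": "play_rows", "body": {"increments": [[0,0,0.3,0,0,0,1],[0,0,0.5,0,0,0,1],[0,0,0.7,0,0,0,1],[0,0,0.9,0,0,0,1],[0,0,1,0,0,0,1]]}}

```text
t: 19.0
tcp_pos: [0.4926, -0.0694, 0.0421]
eef_rot: [-0.0, 0.998, -0.07, -0.001]
force: [-0.0, -0.5, -0.7]
width: 0.22
grasp_force: 30.0
```

{"method": "play_rows", "body": {"increments": [[0,0,0.1,0,0,0,1],[0,0,0.15,0,0,0,1],[0,0,0.2,0,0,0,1],[0,0,0.2,0,0,0,1]]}}

```text
t: 19.4
tcp_pos: [0.4927, -0.0694, 0.0406]
eef_rot: [-0.0, 0.998, -0.07, -0.001]
force: [-0.8, 0.4, 3.8]
width: 0.222
grasp_force: 30.0
```

{"method": "play_rows", "body": {"increments": [[0,0,0.05,0,0,0,1],[0,0,0.05,0,0,0,1],[0,0,0,0,0,0,1],[0,0,0,0,0,0,1]]}}

```text
t: 19.8
tcp_pos: [0.4928, -0.0694, 0.0406]
eef_rot: [-0.0, 0.998, -0.07, -0.001]
force: [-1.3, 0.6, 6.5]
width: 0.226
grasp_force: 30.0
```

{"method": "play_rows", "body": {"increments": [[0,0,-1,0,0,0,1],[0,0,-2.5,0,0,0,1],[0,0,-4.5,0,0,0,1],[0,0,-6.5,0,0,0,1],[0,0,-8,0,0,0,1],[0,0,-8.5,0,0,0,1],[0,0,-8.5,0,0,0,1]]}}

```text
t: 20.5
tcp_pos: [0.4933, -0.0695, 0.126]
eef_rot: [-0.0, 0.998, -0.07, -0.0]
force: [-0.2, 0.2, -0.6]
width: 0.223
grasp_force: 30.0
```

```bash
python3 - <<'E'
from cell import env
from h import *
o=env.observe(); print(o['tcp_pos'],o['force'],rel(o,[.5175,.294,.12],tool(8.9)))
E
```

```text
[ 0.49327824 -0.06954738  0.12596999] [-0.16111357  0.17831961 -0.64203297] [-2.7090e+00 -3.6334e+01  6.2600e-01 -1.0000e-03  0.0000e+00 -2.9600e-01]
```

{"method": "play_rows", "body": {"increments": [[-0.1,-2,0,0,0,-0.02,1],[-0.4,-6,0.1,0,0,-0.05,1],[-0.8,-10.5,0.2,0,0,-0.09,1],[-1.1,-15,0.3,0,0,-0.13,1],[-1.5,-20,0.3,0,0,-0.17,1],[-1.9,-25,0.4,0,0,-0.21,1],[-2.3,-30,0.5,0,0,-0.25,1],[-2.5,-34,0.6,0,0,-0.28,1],[-2.7,-36.3,0.6,0,0,-0.296,1],[-2.7,-36.3,0.6,0,0,-0.296,1]]}}

```text
t: 21.5
tcp_pos: [0.5155, 0.2985, 0.1184]
eef_rot: [-0.002, 0.997, 0.081, -0.002]
force: [-0.7, 0.3, -0.6]
width: 0.228
grasp_force: 30.0
```

{"method": "play_rows", "body": {"increments": [[0,0,1,0,0,0,1],[0,0,3,0,0,0,1],[0,0,5,0,0,0,1],[0,0,6.5,0,0,0,1],[0,0,7.5,0,0,0,1],[0,0,8,0,0,0,1],[0,0,8,0,0,0,1]]}}

```text
t: 22.2
tcp_pos: [0.5168, 0.2933, 0.0391]
eef_rot: [-0.0, 0.997, 0.077, -0.001]
force: [0.7, 0.1, -0.9]
width: 0.221
grasp_force: 30.0
```

{"method": "play_rows", "body": {"increments": [[0,0,0.4,0,0,0,1],[0,0,0.8,0,0,0,1],[0,0,1.1,0,0,0,1],[0,0,1.4,0,0,0,1],[0,0,1.6,0,0,0,1],[0,0,1.6,0,0,0,1]]}}

```text
t: 22.8
tcp_pos: [0.5167, 0.2937, 0.0233]
eef_rot: [-0.0, 0.997, 0.077, -0.001]
force: [-0.2, -0.5, -2.1]
width: 0.227
grasp_force: 30.0
```

{"method": "play_rows", "body": {"increments": [[0,0,0.1,0,0,0,1],[0,0,0.2,0,0,0,1],[0,0,0.2,0,0,0,1]]}}

```text
t: 23.1
tcp_pos: [0.517, 0.2938, 0.0217]
eef_rot: [-0.001, 0.997, 0.077, -0.001]
force: [-0.2, -0.8, -0.0]
width: 0.229
grasp_force: 30.0
```

{"method": "play_rows", "body": {"increments": [[0,0,0.05,0,0,0,1],[0,0,0.1,0,0,0,1],[0,0,0.1,0,0,0,1]]}}

```text
t: 23.4
tcp_pos: [0.517, 0.2939, 0.0216]
eef_rot: [-0.001, 0.997, 0.077, -0.001]
force: [-3.6, -1.9, 10.6]
width: 0.223
grasp_force: 30.0
```

Down on the ribs. I'll release and rise.

{"method": "play_rows", "body": {"increments": [[0,0,0,0,0,0,2.6],[0,0,0,0,0,0,3.2],[0,0,0,0,0,0,3.4],[0,0,0,0,0,0,3.4],[0,0,-1,0,0,0,3.4],[0,0,-3,0,0,0,3.4],[0,0,-6,0,0,0,3.4],[0,0,-10,0,0,0,4],[0,0,-14,0,0,0,5],[0,0,-17,0,0,0,5]]}}

```text
t: 24.4
tcp_pos: [0.5178, 0.2939, 0.1939]
eef_rot: [-0.001, 0.997, 0.077, 0.0]
force: [0.7, 1.0, -0.2]
width: 0.566
grasp_force: 0.0
```

{"method": "play_rows", "body": {"increments": [[0,0,-2,0,0,0,5],[0,0,-2,0,0,0,5],[0,0,-2,0,0,0,5]]}}

```text
t: 24.7
tcp_pos: [0.5171, 0.2935, 0.2108]
eef_rot: [-0.001, 0.997, 0.077, -0.001]
force: [0.4, 0.2, -0.8]
width: 0.569
grasp_force: 0.0
```

```bash
python3 - <<'E'
from cell import env
from h import *
c=env.camera('scene'); cv2.imwrite('pics/s6.png',cv2.resize(c['frame'][90:220,280:440],None,fx=4,fy=4,interpolation=cv2.INTER_CUBIC))
E
```

```text
(no output)
```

View pics/s6.png

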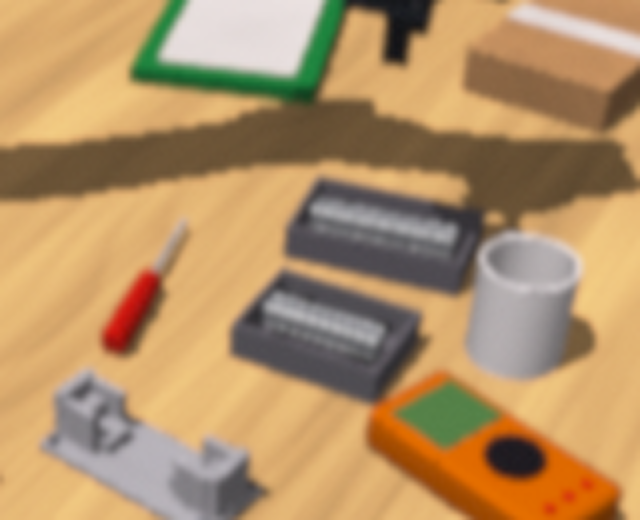

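Both struts lie flat in their trays (crop (385,220) long, (325,320) short), and the gripper is clear. I'll hand in the job.

```bash
python3 -c "
from cell import env
print(env.sign_off())"
```

```text
the job is handed in; nothing more can be done
None
```

Both struts were gauged in order, short first, and now lie released in their matching trays; I handed the job in at about 25 s, but the sign-off returned no verdict.

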